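# Index and pin the resoling turntable

### The job

Push the spoke post so that the turntable with the upside-down climbing shoe swings clockwise (seen from above) until its spoke bears on the black stop pillar, which you must find by feel, slowly; and keep it pressed there gently, with about 10 N at the post and never more than 20 N, for a second. Then take the lock pin from the wooden tool block, put it down through the turntable's lug into the hole below until its collar sits on the lug, and let go. Leave everything else where it is.

Things in the scene. Friction and masses are not known exactly. Their poses are not given: they have to be found in the camera images.
- stand: The turning stand's fixed grey foot, 150 mm across. Origin on the bench, on the vertical turning axis; z up. With joint turntable at 0 the spoke lies along the stand's +y and the lug along its -y. Under the disc the stand carries a dark index arm, clamped by hand: at one end the stop pillar, opposite it a grey block with the lower hole.
- turntable (a joint): Turn of the turntable on the stand, rad, growing anticlockwise seen from above. It starts at 0.6 to 1.1 and meets the stop somewhere between -0.11 and +0.11: the stop's exact place is not told and must be felt. The bearing is dry: it takes about 2 N at the post to turn and stays where it is left. The turntable weighs 1 to 2 kg and knocks hard on the stop if brought onto it faster than about 10 mm/s.
- disc (a point): Centre of the top of the turntable, on the turning axis, 43 mm above the bench: an aluminium disc 230 mm across with a climbing shoe (toe up to 120 mm from the axis, sole up, 139 mm above the bench) fixed across it, at right angles to the spoke.
- push_post (a point): Centre of the top of the upright round steel push post, 16 mm diameter, standing on the spoke 150 mm from the axis; top 115 mm above the bench, foot 47 mm. The spoke is a 14 mm wide bar ending 165 mm from the axis. The stop is a black 16 mm pillar, top 62 mm above the bench, that meets the spoke's clockwise flank 130 mm from the axis; push above 70 mm height to stay clear of it.
- lug_hole (a point): Centre of the upper mouth of the hole through the turntable's lug: 15 mm wide, 10 mm deep, 43 mm above the bench, 140 mm from the turning axis, opposite the spoke; it turns with the turntable. With the spoke on the stop it lies straight over the lower hole (15 mm wide, 29 mm deep, mouth 30 mm above the bench); otherwise the pin is stopped by the block below. The lug is a tab 36 mm wide, ending 163 mm from the axis.
- lock_pin: The loose steel lock pin, about 120 g, upright in the tool block. Origin at the centre of its lower tip, z up along it. Shank 12 mm diameter and 34 mm long with a tapered tip, then a collar 26 mm wide and 4 mm thick, then a plain straight round grip 18 mm diameter from 38 to 78 mm above the tip.
- pin_tip (a point): The centre of the lock pin's lower tip (same point as its origin). In the tool block the pin's collar rests on the block's top. Fully home, the collar rests on the lug and the tip is 34 mm below the lug hole's upper mouth.
- rack: Wooden tool block, 190 x 46 x 45 mm, origin at the centre of its underside, long side along its x; three 15 mm holes, 40 mm deep, at x = -65, 0 and +65 mm, holding the lock pin, the awl and the punch in any order. Fixed.
- awl: Awl with a bulging round wooden handle, same shank, origin at its lower tip, top 96 mm above it. To be left alone.
- punch: Punch with a short dark steel head 24 mm wide and 14 mm high, same shank, origin at its lower tip. To be left alone.
- spool: Thread spool, 48 mm diameter, 82 mm high, origin at the centre of its underside. To be left alone.
- cement_tin: Round jar, 72 mm diameter, 100 mm high, origin at the centre of its underside. To be left alone.
There are look-alikes about, which are no part of the job. What is shaped like the lock_pin but red or yellow is not meant.

How it is judged:
On the way, in this order (a step that is already met when the one before it is completed fails the run):
1. the spoke is held pressed on the stop pillar with at least 4 N (value of joint turntable below 0.14 rad and contact force between turntable and stand above 4 N), for 0.5 s.
2. the lock pin is home through the lug and the lower hole (horizontal distance between pin_tip and lug_hole below 0.004 m and z of pin_tip in the frame of lug_hole below -0.03 m and angle between lock_pin's own z axis and vertical below 0.12 rad), for 0.2 s.
At the end, for the whole second after the job is handed in: The turntable is at rest at its index, and the lock pin stands at rest through the lug in the lower hole, within 4 mm of the lug hole's centre sideways, its tip at least 30 mm below the lug hole's upper mouth (34 mm is fully home), tilted less than 0.12 rad, released (all of step 2 and value of joint turntable below 0.14 rad and linear speed of lock_pin below 0.02 m/s and velocity of joint turntable between -0.05 and 0.05 rad/s); the robot touches nothing.
It fails at once if the spoke is driven against the stop with more than 25 N (contact force between turntable and stand above 25 N).
It fails at once if a bystander is moved by more than 30 mm (distance of any of awl, punch, spool, cement_tin from where it was at the start of the episode above 0.03 m).
It also fails if it takes over 72 s, if anything falls off the work surface, if the arm or the gripper's body presses on something with over 40 N, if the wrist force passes 120 N, or if a joint passes its speed limit or range.

### The arm

A 6-joint arm with a two-finger parallel gripper is mounted at the origin on the work surface. World frame = base frame: x ahead of the robot, y to its left, z up, the work surface at z = 0. Lengths are in m, angles in rad, forces in N, time in s.
With the tool pointing down it reaches from about 0.35 to 0.85 m from the base axis. Payload 8.1 kg.
Tool frame: the origin (TCP) lies on the mounting face of the last link; the fingertips stand 186 mm ahead of it and the grasp point (between the pads) lies 167 mm ahead of it (grip_point_offset is the distance from the TCP to the grasp point, in m); z points along the fingers, y is the direction in which the jaws open and shut (so a half turn about z gives the same grasp; the last joint's range is limited). The gripper opens to 93 mm and grips with 3 to 60 N. Pads are 15 mm wide; open, the fingers measure 128 mm over their backs; the gripper's body (75 mm by 188 mm) begins 65 mm behind the grasp point.
Start: joints at [1.024, 0.13, 1.488, -0, 1.523, -0.085], TCP at [0.267, 0.537, 0.405] pointing down, gripper open.
Joint ranges: [-2.96, 2.96], [-0.89, 2.26], [0.02, 2.5], [-1.34, 4.48], [0, 2.73], [-2.66, 2.66]. Speed limits (rad/s): [2.39, 2.39, 2.79, 3.14, 3.14, 3.14].

### API

Orientations are given as a rotation vector (axis times angle).
In Python, from plant import read_state, read_camera, close_job, grip_point_offset gives the robot as it stands.
- The arm moves only by the shell command python3 -m creep 'ROWS' [OPENING] [FORCE]. ROWS is JSON, a list of rows, each a list of 2 entries, a list of its own where there are three numbers: the shift along the tool's x, y, z in cm, then the turn, a rotation vector about the tool's x, y, z in degrees. In form: [[[tx, ty, tz], [rx, ry, rz]], ...]. A call has 1 to 12 rows; each row shifts and turns the commanded pose from where the row before left it, along the tool's axes as they then stand; what a row does not reach is not made up. A row lasts 1/12 s, in which the tool goes at most 41.7 mm and 7.16 degrees, less where a joint would pass 70% of its speed; a pose out of reach is approached as far as the arm can. A call is refused whole if a number of a shift passes 4.17 or a number of a turn 7.16, either way. A call with a gripper value outside its range is refused whole. OPENING is the opening in per cent of the stroke, from 0 (shut) to 100 (fully open), set as the call begins (- or left out, the last holds). The fingers move at their own pace and stop on an object; FORCE is the grip in N (left out, the last holds). Time passes only in rows, so rows that do not move let the fingers close. It gives the time, the measured TCP pose, the force and the opening at its end, in the units of the state.
- read_state(): the state, without advancing time (a new reading comes with each control period).
- read_camera(name): name is "scene" or "side" or "wrist"; returns a dict with "img" (400x640x3 uint8, red, green, blue), "K" (3x3 intrinsics, pixels), "T" (4x4, takes a point from camera to world coordinates). Camera axes: x right, y down, z forward; pixel columns grow to the right and rows downward; lengths in m; the calibration is good to about 2 mm. The wrist camera is an equidistant fisheye: a pixel r from the principal point sees the ray r / f radians off the axis. A picture is of the moment at which its call begins. There is no depth.
- close_job(): hands the job in, once; it reports no verdict.
The state is a dict: "t": time; "q": joint angles; "dq": joint speeds; "joint_torque": joint torques, N m; "tool_pos": TCP position; "orientation": TCP orientation; "force": force on the tool from outside, world axes, zero at the start; "wrist_torque": the same for the moment, N m; "opening": finger opening in m.
Only numpy, scipy, OpenCV 4.12 (cv2) and the standard library are available. Lean on these libraries where they do the work, as an engineer would, in place of code of your own. Each camera call takes 0.05 s, during which the arm holds its last target.

## Working session

There is one attempt and no reset: what is moved stays moved. The work goes in short steps, Python scripts to look and compute and a shell command to move; the robot and the scene stay as the last step left them, time stands still between calls to the robot, and variables do not carry over. Pictures are saved under pics/ and viewed, and the job is handed in when it is done.

```bash
ls; mkdir -p pics; python3 - <<'E'
from plant import *
import cv2,numpy as np
s=read_state();print(s, grip_point_offset)
for n in("scene","side","wrist"):
    c=read_camera(n);cv2.imwrite(f"pics/{n}0.png",c["img"][:,:,::-1]);print(n,c["K"].tolist(),np.round(c["T"],4).tolist())
    np.savez(f"pics/{n}0.npz",**c)
E
```

```text
pics
{'t': 0.0, 'q': array([ 1.02362751e+00,  1.31161553e-01,  1.48923293e+00, -1.49435569e-05,
        1.52299103e+00, -8.54171283e-02]), 'dq': array([-0.00010202,  0.00033289,  0.00136532, -0.00012745,  0.00118939,
       -0.00095685]), 'joint_torque': array([ 5.34104147e-04, -5.59823835e+01, -4.91780233e+01,  7.68940640e-02,
        3.52299807e-02, -1.65469464e-04]), 'tool_pos': array([0.26718945, 0.53698347, 0.40371236]), 'orientation': array([-7.18765582e-01, -3.05770482e+00,  2.68335514e-03]), 'force': array([-0.54049826,  0.19268464,  0.02210966]), 'wrist_torque': array([-0.0086444 , -0.02793503,  0.0004661 ]), 'opening': 0.09265070569461027} 0.1673
scene [[515.7419797380326, 0.0, 321.69057046844694], [0.0, 515.7419797380326, 199.88508697911345], [0.0, 0.0, 1.0]] [[0.872, 0.2786, -0.4024, 1.0675], [0.4893, -0.4784, 0.7292, -0.9779], [0.0107, -0.8328, -0.5535, 0.8102], [0.0, 0.0, 0.0, 1.0]]
side [[442.2465940795004, 0.0, 318.6864888222967], [0.0, 442.2465940795004, 198.25104050291748], [0.0, 0.0, 1.0]] [[0.9308, -0.197, 0.308, 0.1064], [-0.3654, -0.4798, 0.7977, -1.0784], [-0.0094, -0.855, -0.5185, 0.782], [0.0, 0.0, 0.0, 1.0]]
wrist [[309.70691628693146, 0.0, 320.87928751502386], [0.0, 309.70691628693146, 191.38057261183585], [0.0, 0.0, 1.0]] [[0.4454, 0.8558, 0.2632, 0.1932], [0.8953, -0.4254, -0.1321, 0.5732], [-0.0011, 0.2944, -0.9557, 0.3837], [0.0, 0.0, 0.0, 1.0]]
```

View pics/scene0.png

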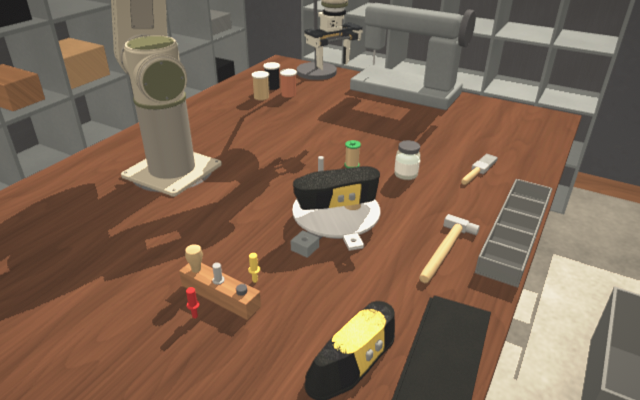

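View pics/side0.png

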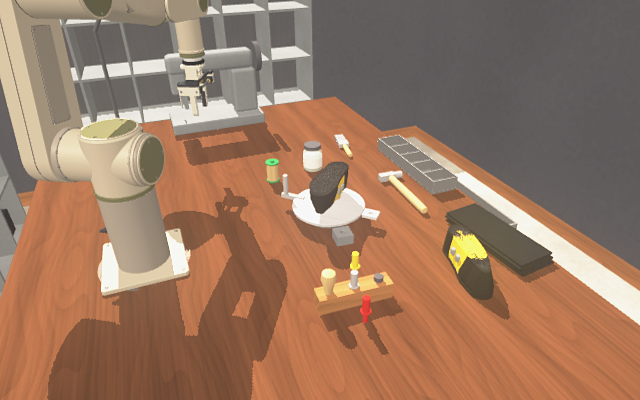

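View pics/wrist0.png

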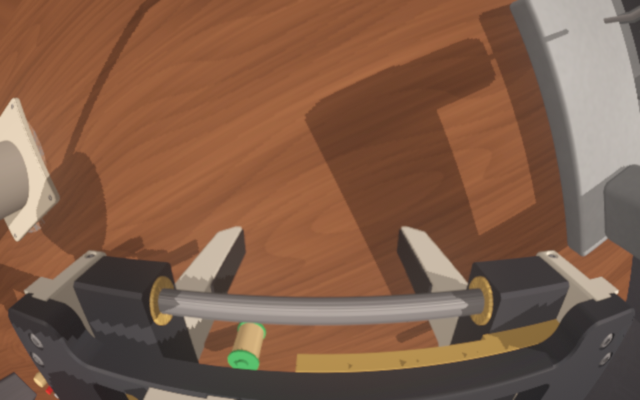

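The scene view has the turntable at (337,210), the post at (321,162), the lug at (353,241), and the rack at (220,285) with the grey pin in its middle hole at (217,270). Next I'll zoom in on these.

```bash
python3 - <<'E'
import cv2
a=cv2.imread("pics/scene0.png");b=cv2.imread("pics/side0.png")
cv2.imwrite("pics/z1.png",cv2.resize(a[135:325,170:420],None,fx=3.1,fy=3.1,interpolation=cv2.INTER_CUBIC))
cv2.imwrite("pics/z2.png",cv2.resize(b[145:335,255:405],None,fx=3.1,fy=3.1,interpolation=cv2.INTER_CUBIC))
E
```

```text
(no output)
```

View pics/z1.png

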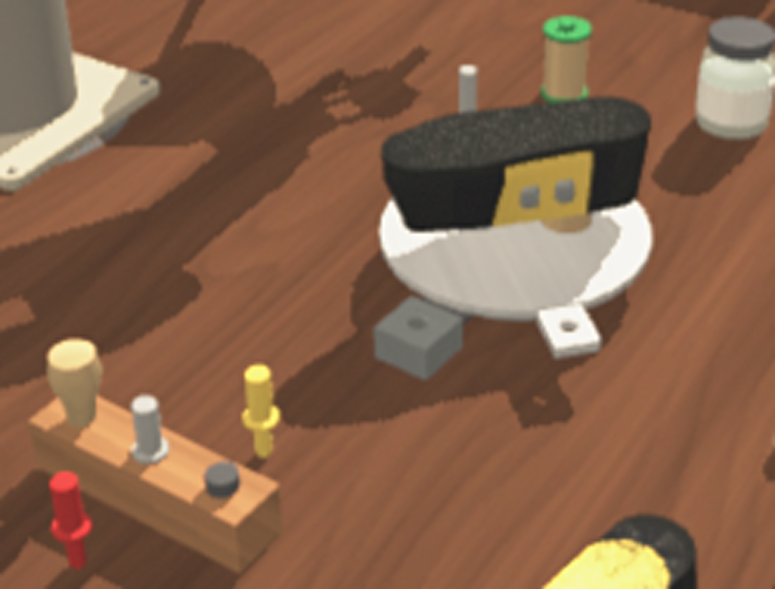

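View pics/z2.png

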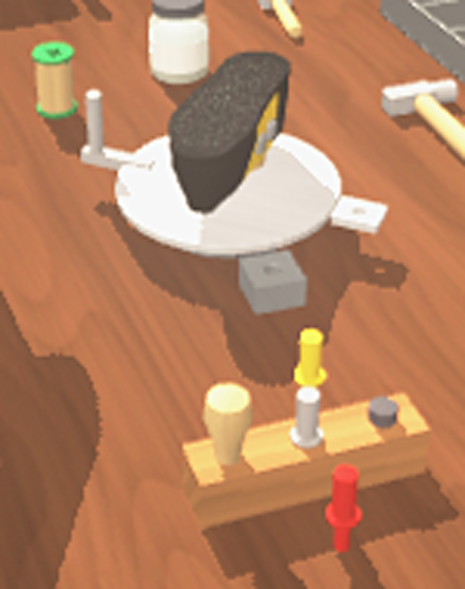

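The zooms show the post top at about scene (320.6,157.6) / side (285.6,175.3), the lug hole at (353.5,239.8) / (370.5,214), the lower hole at (304.5,239.2) / (343.7,232.1), and the pin top at (216.8,265) / (354.4,272.1). I'll triangulate these and check the heights.

```bash
cat > h.py <<'E'
import numpy as np,cv2
def load(n): 
    d=np.load(f"pics/{n}.npz"); return d["img"],d["K"],d["T"]
def ray(c,p):
    _,K,T=c; d=T[:3,:3]@np.linalg.solve(K,[p[0],p[1],1.]); return T[:3,3],d/np.linalg.norm(d)
def plane(c,p,z):
    o,d=ray(c,p); return o+d*(z-o[2])/d[2]
def tri(rs):
    A=sum(np.eye(3)-np.outer(d,d) for o,d in rs); b=sum((np.eye(3)-np.outer(d,d))@o for o,d in rs)
    x=np.linalg.solve(A,b); return x,[np.linalg.norm(np.cross(d,x-o)) for o,d in rs]
def proj(c,X):
    _,K,T=c; q=T[:3,:3].T@(np.asarray(X)-T[:3,3]); q=K@q; return q[:2]/q[2]
E
python3 - <<'E'
from h import *
np.set_printoptions(precision=4,suppress=True)
A=load("scene0");B=load("side0")
P={"post":((320.6,157.9),(285.6,175.6),.115),"lug":((353.5,239.8),(370.5,214),.043),"low":((304.5,239.2),(343.7,232.1),.03),"pin":((216.8,265),(354.4,272.3),.089)}
for k,(a,b,z) in P.items():
    print(k,*tri([ray(A,a),ray(B,b)]),plane(A,a,z),plane(B,b,z))
# disc white masks
for n,c,roi in(("A",A,(190,255,280,390)),("B",B,(180,230,285,370))):
    im=c[0];hsv=cv2.cvtColor(im,cv2.COLOR_RGB2HSV)
    m=((hsv[...,1]<40)&(hsv[...,2]>120)).astype(np.uint8)
    y0,y1,x0,x1=roi; k=np.zeros_like(m);k[y0:y1,x0:x1]=m[y0:y1,x0:x1]
    ys,xs=np.nonzero(k); print(n,len(xs),xs.min(),xs.max(),ys.min(),ys.max())
    cs,_=cv2.findContours(k,cv2.RETR_EXTERNAL,cv2.CHAIN_APPROX_NONE)
    q=max(cs,key=cv2.contourArea)[:,0]
    W=np.array([plane(c,p,.043)[:2] for p in q])
    # robust circle r=.115
    from scipy.optimize import least_squares
    # use only outer (convex) points
    h=cv2.convexHull(q)[:,0]; W=np.array([plane(c,p,.043)[:2] for p in q if cv2.pointPolygonTest(h,(float(p[0]),float(p[1])),True)<1.0])
    f=least_squares(lambda s:np.hypot(*(W-s).T)-.115,W.mean(0),loss="soft_l1",f_scale=.001)
    print(f.x,np.abs(f.fun).mean(),len(W))
E
```

```text
post [0.4565 0.1196 0.1144] [np.float64(0.0007094440806983252), np.float64(0.0007094440806983753)] [0.4565 0.1199 0.115 ] [0.456 0.117 0.115]
lug [ 0.6605 -0.0798  0.04  ] [np.float64(0.00203741250796852), np.float64(0.002037412507968526)] [ 0.661  -0.0802  0.043 ] [ 0.6572 -0.0872  0.043 ]
low [ 0.5505 -0.126   0.0313] [np.float64(0.0010013254605054334), np.float64(0.0010013254605055668)] [ 0.5491 -0.1231  0.03  ] [ 0.551 -0.126  0.03 ]
pin [ 0.4732 -0.3572  0.0884] [np.float64(0.0007545145165900194), np.float64(0.000754514516590241)] [ 0.4732 -0.3567  0.089 ] [ 0.4727 -0.3588  0.089 ]
A 2614 292 379 194 249
[0.5679 0.0084] 0.010243573113375074 89
B 1969 285 369 180 229
[0.5622 0.0005] 0.019530239427562334 109
```

```bash
python3 - <<'E'
from h import *
np.set_printoptions(precision=4,suppress=True)
A=load("scene0");B=load("side0")
z1=lambda x,y:(x/3.1+170,y/3.1+135); z2=lambda x,y:(x/3.1+255,y/3.1+145)
for k,a,b in [("spooltop",z1(567,29),z2(52,53)),("tin lid",z1(740,38),z2(178,5)),("red top",z1(65,481),z2(344,473)),("yellow top",z1(258,374),z2(312,336)),("awl top",z1(73,350),z2(228,395)),("punch top",z1(222,472),z2(383,406)),
 ("shoe toe L",z1(390,155),z2(205,205))]:
    print(k,*tri([ray(A,a),ray(B,b)]))
ax=np.array([.562,.0165])
for c in(A,B):
  print([proj(c,[*ax+.115*np.array([np.cos(t),np.sin(t)]),.043]).round(1).tolist() for t in np.deg2rad([0,60,120,180,240,300])])
E
```

```text
spooltop [0.4637 0.3106 0.0728] [np.float64(0.0007380658874817146), np.float64(0.0007380658874815856)]
tin lid [0.6318 0.343  0.0915] [np.float64(0.0019950228875792605), np.float64(0.0019950228875792774)]
red top [ 0.4667 -0.4328  0.0762] [np.float64(3.175141148391418e-05), np.float64(3.175141148413948e-05)]
yellow top [ 0.513  -0.2821  0.0774] [np.float64(4.231392635415161e-05), np.float64(4.231392635416187e-05)]
awl top [ 0.4086 -0.3529  0.1056] [np.float64(0.0007786373237757454), np.float64(0.0007786373237756852)]
punch top [ 0.5379 -0.3606  0.0582] [np.float64(0.0004749521807712083), np.float64(0.0004749521807711119)]
shoe toe L [ 0.4923 -0.0809  0.1181] [np.float64(0.024376130933775123), np.float64(0.024376130933775105)]
[[376.1, 221.3], [371.9, 196.5], [334.6, 185.2], [298.6, 196.3], [297.5, 221.2], [337.7, 235.2]]
[[361.3, 196.5], [332.9, 185.7], [300.8, 192.3], [293.9, 211.1], [323.4, 224.1], [358.7, 215.9]]
```

The heights match what was given: post 0.114, pin top 0.088, lug 0.040 and lower hole 0.031. The spool and tin are well clear of the post's path. First I'll translate to a point behind the post, close the gripper and set the yaw.

```bash
python3 -m creep '[[[-2.9,-2.6,0],[0,0,0]],[[-2.9,-2.6,0],[0,0,0]],[[-2.9,-2.6,0],[0,0,0]],[[-2.9,-2.6,0],[0,0,0]],[[-2.9,-2.6,0],[0,0,0]],[[-2.9,-2.6,0],[0,0,0]],[[-2.9,-2.6,0],[0,0,0]],[[-2.9,-2.6,0],[0,0,0]],[[-2.9,-2.6,0],[0,0,0]],[[-2.9,-2.6,0],[0,0,0]],[[-2.9,-2.6,0],[0,0,0]],[[-2.7,-3,0],[0,0,0]]]' 0 40
python3 -m creep '[[[0,0,0],[0,0,7.1]],[[0,0,0],[0,0,7.1]],[[0,0,0],[0,0,7.1]],[[0,0,0],[0,0,7.1]],[[0,0,0],[0,0,7.1]],[[0,0,0],[0,0,7.1]],[[0,0,0],[0,0,7.1]],[[0,0,0],[0,0,7.1]],[[0,0,0],[0,0,7.1]],[[0,0,0],[0,0,7.1]],[[0,0,0],[0,0,7.1]],[[0,0,0],[0,0,7.1]]]'
python3 -m creep '[[[0,0,0],[0,0,7.1]],[[0,0,0],[0,0,7.1]],[[0,0,0],[0,0,7.1]],[[0,0,0],[0,0,1]],[[0,0,0],[0,0,0]]]'
cat >> h.py <<'E'
from scipy.spatial.transform import Rotation as Ro
def st():
    from plant import read_state
    s=read_state(); R=Ro.from_rotvec(s["orientation"]).as_matrix(); p=s["tool_pos"]
    print("t %.2f"%s["t"],"tcp",p.round(4),"grip",(p+.1673*R[:,2]).round(4),"yawy %.1f"%np.degrees(np.arctan2(R[1,1],R[0,1])),"tilt",R[:,2].round(4),"F",s["force"].round(2),"op %.4f"%s["opening"],"q",s["q"].round(2))
    return s,R
def goto(g,R=None):
    s,R=st(); d=np.asarray(g)-(s["tool_pos"]+.1673*R[:,2]); print("tool shift cm",(R.T@d*100).round(2))
E
python3 -c "
from h import *
goto([.435,.098,.097])"
```

```text
t: 1.15
tool_pos: [0.4366, 0.0984, 0.4047]
orientation: [0.719, 3.058, 0.0]
force: [1.3, 0.1, -1.0]
opening: 0.0177
t: 2.15
tool_pos: [0.4362, 0.1001, 0.4045]
orientation: [-2.604, -1.756, 0.001]
force: [-0.3, 0.2, 0.6]
opening: 0.0006
t: 2.57
tool_pos: [0.4362, 0.1001, 0.4045]
orientation: [-2.89, -1.232, 0.001]
force: [-0.6, 0.5, -0.6]
opening: 0.0008
t 2.57 tcp [0.4362 0.1001 0.4045] grip [0.4361 0.1001 0.2372] yawy -43.8 tilt [-4.e-04 -1.e-04 -1.e+00] F [-0.56  0.46 -0.64] op 0.0008 q [ 0.11 -0.29  1.89 -0.    1.55  0.88]
tool shift cm [-0.22  0.07 14.02]
```

```bash
python3 -m creep '[[[0,0,3.5],[0,0,0]],[[0,0,3.5],[0,0,0]],[[0,0,3.5],[0,0,0]],[[0,0,2.5],[0,0,0]],[[0,0,1],[0,0,0]],[[0,0,0],[0,0,0]]]'
python3 - <<'E'
from h import *
from plant import *
goto([.456,.119,.097])
for n in("side","wrist"):
    c=read_camera(n);np.savez(f"pics/{n}1.npz",**c);i=c["img"][:,:,::-1]
    if n=="side": i=cv2.resize(i[80:270,220:420],None,fx=3,fy=3,interpolation=cv2.INTER_CUBIC)
    cv2.imwrite(f"pics/{n}1.png",i)
E
```

```text
t: 3.07
tool_pos: [0.4349, 0.0999, 0.262]
orientation: [-2.888, -1.232, 0.008]
force: [-0.3, -0.7, 1.1]
opening: 0.0004
t 3.07 tcp [0.4349 0.0999 0.262 ] grip [0.434  0.0998 0.0947] yawy -43.8 tilt [-5.5e-03 -6.0e-04 -1.0e+00] F [-0.27 -0.74  1.07] op 0.0004 q [ 0.11 -0.17  2.06  0.    1.26  0.88]
tool shift cm [ 2.9   0.26 -0.24]
```

View pics/side1.png

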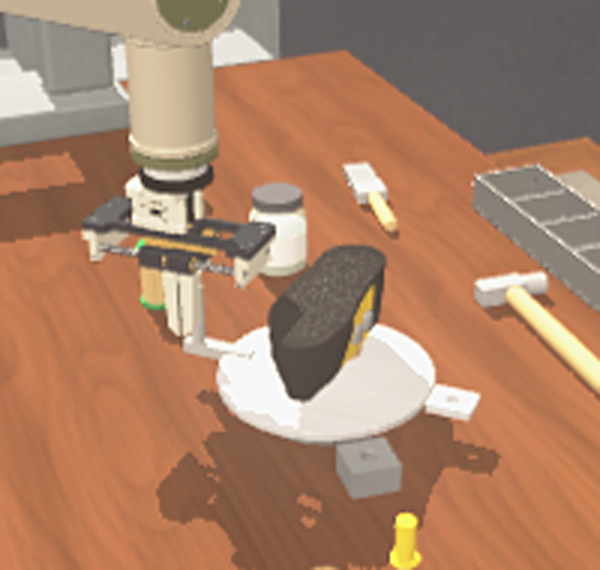

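View pics/wrist1.png

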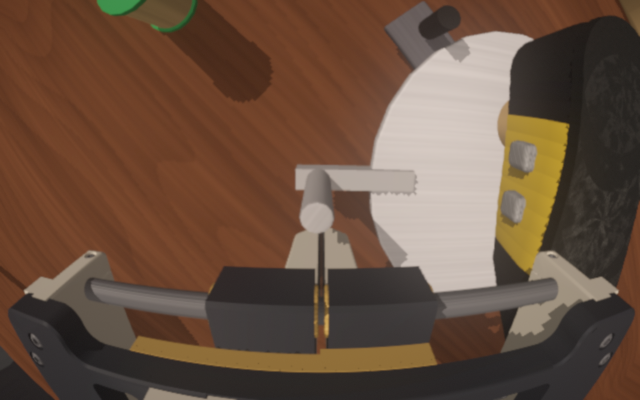

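The wrist view shows the post (317,217) dead ahead of the closed fingertips, and the stop pillar at (440,18) by the dark arm. I'll cast fisheye rays to estimate where the stop is met.

```bash
cat >> h.py <<'E'
def rayw(c,p):
    _,K,T=c; v=np.array([(p[0]-K[0,2])/K[0,0],(p[1]-K[1,2])/K[1,1]]); th=np.hypot(*v)
    d=np.array([*(v/max(th,1e-9)*np.sin(th)),np.cos(th)]); return T[:3,3],T[:3,:3]@d
def planew(c,p,z):
    o,d=rayw(c,p); return o+d*(z-o[2])/d[2]
E
python3 - <<'E'
from h import *
c=load("wrist1"); ax=np.array([.562,.0165])
for n,p,z in(("post",(316,217),.115),("stop",(440,17),.062),("blade end",(297,178),.047)):
    X=planew(c,p,z); d=X[:2]-ax; print(n,X.round(4),np.hypot(*d).round(4),np.degrees(np.arctan2(d[1],d[0])).round(2))
# disc edge pts
for p in((372,180),(400,90),(440,45),(497,32)): 
    X=planew(c,p,.043); print(np.hypot(*(X[:2]-ax)))
E
```

```text
post [0.4551 0.1232 0.115 ] 0.1511 135.05
stop [0.5823 0.1485 0.062 ] 0.1335 81.27
blade end [0.4453 0.1328 0.047 ] 0.1647 135.09
0.11432652842337022
0.11541359438935464
0.1176171628837823
0.1138154118611524
```

Stop pillar: radius 0.133 and bearing 81.3°, so I expect the spoke to meet it at about 86–88° (post now at 135°). That matches the block's bearing of 85°. Now I'll go to contact.

```bash
python3 -m creep '[[[0.3,0,0],[0,0,0]],[[0.3,0,0],[0,0,0]],[[0.3,0,0],[0,0,0]],[[0.15,0,0],[0,0,0]],[[0.15,0,0],[0,0,0]],[[0.1,0,0],[0,0,0]],[[0.1,0,0],[0,0,0]],[[0,0,0],[0,0,0]]]'
python3 -c "
from h import *
st()"
```

```text
t: 3.83
tool_pos: [0.4461, 0.1102, 0.2647]
orientation: [2.891, 1.229, -0.0]
force: [0.8, -0.1, 0.5]
opening: 0.0003
t 3.83 tcp [0.4461 0.1102 0.2647] grip [0.4461 0.1102 0.0974] yawy -44.0 tilt [-0.e+00 -1.e-04 -1.e+00] F [ 0.78 -0.1   0.54] op 0.0003 q [ 0.13 -0.14  2.02 -0.    1.26  0.9 ]
```

```bash
python3 -m creep '[[[0.4,0,0],[0,0,1.5]],[[0.4,0.01,0],[0,0,1.5]],[[0.4,0,0],[0,0,1.5]],[[0.4,0.01,0],[0,0,1.5]],[[0.4,0,0],[0,0,1.5]],[[0.4,0.01,0],[0,0,1.5]],[[0.4,0,0],[0,0,1.5]],[[0.4,0.01,0],[0,0,1.5]],[[0.4,0,0],[0,0,1.5]],[[0.4,0.01,0],[0,0,1.5]],[[0.4,0,0],[0,0,1.5]],[[0.4,0.01,0],[0,0,1.5]]]'
python3 -c "
from h import *
st()
from plant import *
c=read_camera('wrist');np.savez('pics/wrist2.npz',**c);cv2.imwrite('pics/wrist2.png',c['img'][:,:,::-1])"
```

```text
t: 4.83
tool_pos: [0.4838, 0.1392, 0.2642]
orientation: [-3.048, -0.759, 0.003]
force: [-1.7, -0.0, 0.5]
opening: 0.0006
t 4.83 tcp [0.4838 0.1392 0.2642] grip [0.4835 0.1392 0.0969] yawy -62.0 tilt [-1.8e-03  2.0e-04 -1.0e+00] F [-1.67 -0.    0.5 ] op 0.0006 q [ 0.18 -0.01  1.9   0.    1.25  1.26]
```

View pics/wrist2.png

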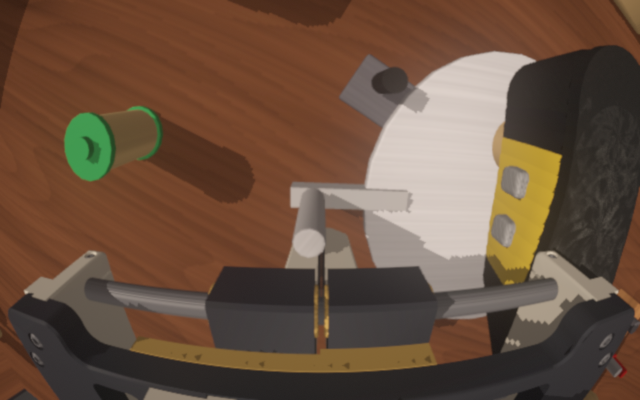

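```bash
python3 - <<'E'
from h import *
c=load("wrist2"); ax=np.array([.562,.0165])
for n,p,z in(("post",(308.5,242),.115),("stop",(391,79),.062)):
    X=planew(c,p,z); d=X[:2]-ax; print(n,X.round(4),np.hypot(*d).round(4),np.degrees(np.arctan2(d[1],d[0])).round(2))
E
```

```text
post [0.4966 0.1524 0.115 ] 0.1508 115.69
stop [0.5865 0.1473 0.062 ] 0.1331 79.37
```

```bash
python3 -m creep '[[[0.4,-0.03,0],[0,0,1.5]],[[0.4,-0.03,0],[0,0,1.5]],[[0.4,-0.03,0],[0,0,1.5]],[[0.4,-0.03,0],[0,0,1.5]],[[0.4,-0.03,0],[0,0,1.5]],[[0.4,-0.03,0],[0,0,1.5]],[[0.4,-0.03,0],[0,0,1.5]],[[0.4,-0.03,0],[0,0,1.5]],[[0.4,0,0],[0,0,1.5]],[[0.4,0,0],[0,0,1.5]],[[0.3,0,0],[0,0,1.5]],[[0.2,0,0],[0,0,1.5]]]'
python3 -c "
from h import *
st()
from plant import *
c=read_camera('wrist');np.savez('pics/wrist3.npz',**c);cv2.imwrite('pics/wrist3.png',c['img'][:,:,::-1])"
```

```text
t: 5.88
tool_pos: [0.525, 0.1569, 0.2643]
orientation: [-3.129, -0.274, 0.002]
force: [-2.0, 1.8, 1.5]
opening: 0.0005
t 5.88 tcp [0.525  0.1569 0.2643] grip [0.5248 0.157  0.097 ] yawy -80.0 tilt [-1.2e-03  4.0e-04 -1.0e+00] F [-2.03  1.75  1.49] op 0.0005 q [0.2  0.1  1.78 0.   1.26 1.59]
```

View pics/wrist3.png

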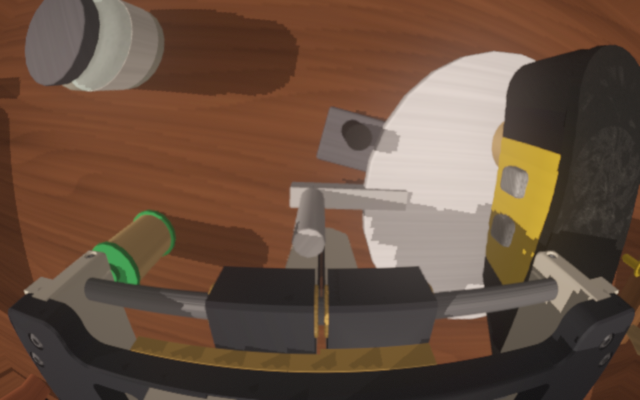

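```bash
python3 - <<'E'
from h import *
c=load("wrist3"); ax=np.array([.562,.0165])
for n,p,z in(("post",(308.5,242),.115),("stop",(355,132),.062),("stop2",(358,134),.062)):
    X=planew(c,p,z); d=X[:2]-ax; print(n,X.round(4),np.hypot(*d).round(4),np.degrees(np.arctan2(d[1],d[0])).round(2))
E
```

```text
post [0.5414 0.1653 0.115 ] 0.1503 97.86
stop [0.5901 0.1477 0.062 ] 0.1342 77.9
stop2 [0.5893 0.1457 0.062 ] 0.1321 78.08
```

About 13° is left, and the estimated stop bearing is now 84.6°. I'll creep from here: 18 mm at 18 mm/s, then slower.

```bash
python3 -m creep '[[[0.15,0,0],[0,0,0.6]],[[0.15,0,0],[0,0,0.6]],[[0.15,0,0],[0,0,0.6]],[[0.15,0,0],[0,0,0.6]],[[0.15,0,0],[0,0,0.6]],[[0.15,0,0],[0,0,0.6]],[[0.15,0,0],[0,0,0.6]],[[0.15,0,0],[0,0,0.6]],[[0.15,0,0],[0,0,0.6]],[[0.15,0,0],[0,0,0.6]],[[0.1,0,0],[0,0,0.6]],[[0.06,0,0],[0,0,0.6]]]'
python3 -m creep '[[[0.06,0,0],[0,0,0.23]],[[0.06,0,0],[0,0,0.23]],[[0.06,0,0],[0,0,0.23]],[[0.06,0,0],[0,0,0.23]],[[0.06,0,0],[0,0,0.23]],[[0.06,0,0],[0,0,0.23]]]'
python3 -c "
from h import *
st()
from plant import *
c=read_camera('wrist');np.savez('pics/wrist4.npz',**c);cv2.imwrite('pics/wrist4.png',c['img'][:,:,::-1])"
```

```text
t: 6.93
tool_pos: [0.5419, 0.1588, 0.2648]
orientation: [-3.141, -0.076, -0.0]
force: [-1.4, 1.2, -0.8]
opening: 0.0005
t: 7.43
tool_pos: [0.5454, 0.1589, 0.2648]
orientation: [-3.141, -0.039, -0.0]
force: [-1.9, 1.5, 0.2]
opening: 0.0003
t 7.43 tcp [0.5454 0.1589 0.2648] grip [0.5454 0.1589 0.0975] yawy -88.6 tilt [ 1.e-04  0.e+00 -1.e+00] F [-1.92  1.47  0.25] op 0.0003 q [ 0.19  0.16  1.72 -0.    1.26  1.74]
```

View pics/wrist4.png

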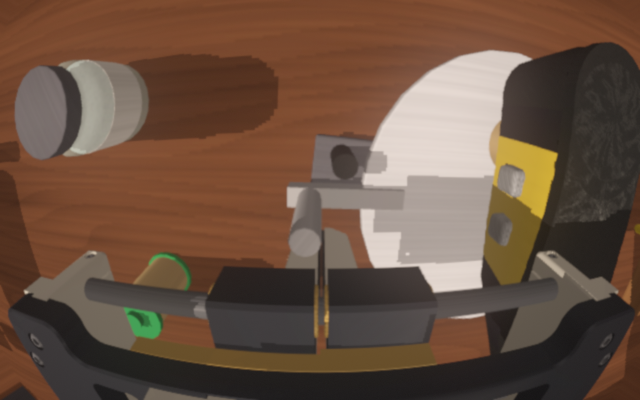

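A few mm remain. From here I'll creep at about 3.5 mm/s and check the force after each short call.

```bash
for i in 1; do python3 -m creep '[[[0.04,0,0],[0,0,0.15]],[[0.04,0,0],[0,0,0.15]],[[0.04,0,0],[0,0,0.15]],[[0.04,0,0],[0,0,0.15]],[[0.04,0,0],[0,0,0.15]],[[0.04,0,0],[0,0,0.15]]]' | grep -E "force|tool"; done
python3 -m creep '[[[0.03,0,0],[0,0,0.11]],[[0.03,0,0],[0,0,0.11]],[[0.03,0,0],[0,0,0.11]],[[0.03,0,0],[0,0,0.11]],[[0.03,0,0],[0,0,0.11]]]' | grep -E "force|tool"
```

```text
tool_pos: [0.5478, 0.159, 0.2647]
force: [-1.7, 1.9, -0.1]
tool_pos: [0.5492, 0.159, 0.2647]
force: [-2.2, 1.0, -0.1]
```

```bash
python3 -m creep '[[[0.03,0,0],[0,0,0.11]],[[0.03,0,0],[0,0,0.11]],[[0.03,0,0],[0,0,0.11]],[[0.03,0,0],[0,0,0.11]]]' | grep -E "force|tool"
```

```text
tool_pos: [0.5504, 0.159, 0.2647]
force: [-2.7, 1.0, 0.9]
```

```bash
python3 -m creep '[[[0.03,0,0],[0,0,0.11]],[[0.03,0,0],[0,0,0.11]],[[0.03,0,0],[0,0,0.11]],[[0.03,0,0],[0,0,0.11]]]' | grep -E "force|tool"
```

```text
tool_pos: [0.5516, 0.159, 0.2647]
force: [-1.3, 1.1, 0.6]
```

```bash
python3 -c "
from h import *
st()
from plant import *
c=read_camera('wrist');np.savez('pics/wrist5.npz',**c);cv2.imwrite('pics/wrist5.png',cv2.resize(c['img'][100:280,230:450,::-1],None,fx=3,fy=3))"
```

```text
t 9.07 tcp [0.5516 0.159  0.2647] grip [0.5516 0.159  0.0974] yawy -90.9 tilt [-1.e-04 -0.e+00 -1.e+00] F [-1.28  1.09  0.59] op 0.0004 q [ 0.19  0.17  1.71 -0.    1.26  1.78]
```

View pics/wrist5.png

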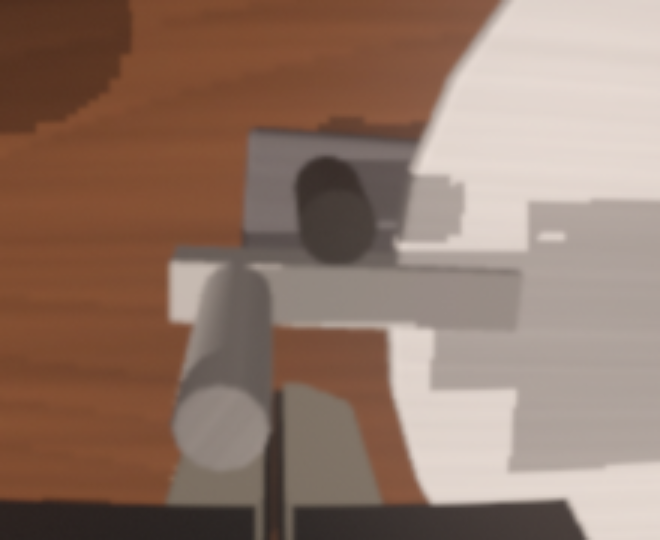

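```bash
python3 - <<'E'
from h import *
c=load("wrist5"); ax=np.array([.562,.0165]); f=lambda x,y:(230+x/3,100+y/3)
for n,p,z in(("post",f(222,428),.115),("stop",f(338,227),.062),("flank a",f(190,247),.04),("flank b",f(480,268),.04),("flank a",f(172,260),.047),("flank b",f(521,272),.047)):
    X=planew(c,p,z); d=X[:2]-ax; print(n,X.round(4),np.hypot(*d).round(4),np.degrees(np.arctan2(d[1],d[0])).round(2))
E
```

```text
post [0.569  0.1662 0.115 ] 0.1498 87.32
stop [0.5874 0.1448 0.062 ] 0.1308 78.8
flank a [0.5776 0.1771 0.04  ] 0.1614 84.46
flank b [0.5716 0.1098 0.04  ] 0.0938 84.15
flank a [0.5766 0.1806 0.047 ] 0.1647 84.93
flank b [0.5726 0.1017 0.047 ] 0.0858 82.91
```

About 4 mm is left by this estimate. I'll keep feeling in very short calls.

```bash
python3 -m creep '[[[0.03,0,0],[0,0,0.11]],[[0.03,0,0],[0,0,0.11]],[[0.03,0,0],[0,0,0.11]],[[0.03,0,0],[0,0,0.11]]]' | grep -E "force|tool"
```

```text
tool_pos: [0.5528, 0.1589, 0.2647]
force: [-2.4, 1.0, -1.0]
```

```bash
python3 -m creep '[[[0.03,0,0],[0,0,0.11]],[[0.03,0,0],[0,0,0.11]],[[0.03,0,0],[0,0,0.11]]]' | grep -E "force|tool"
```

```text
tool_pos: [0.5538, 0.1589, 0.2647]
force: [-1.6, 0.9, -0.2]
```

```bash
python3 -m creep '[[[0.03,0,0],[0,0,0.11]],[[0.03,0,0],[0,0,0.11]],[[0.03,0,0],[0,0,0.11]]]' | grep -E "force|tool"
```

```text
tool_pos: [0.5546, 0.1589, 0.2647]
force: [-0.8, 1.3, -0.5]
```

```bash
python3 -m creep '[[[0.02,0,0],[0,0,0.08]],[[0.02,0,0],[0,0,0.08]],[[0.02,0,0],[0,0,0.08]]]' | grep -E "force|tool"
```

```text
tool_pos: [0.5553, 0.1589, 0.2648]
force: [-1.2, 2.0, -0.1]
```

```bash
python3 -m creep '[[[0.02,0,0],[0,0,0.08]],[[0.02,0,0],[0,0,0.08]],[[0.02,0,0],[0,0,0.08]]]' | grep -E "force|tool"
```

```text
tool_pos: [0.5558, 0.1589, 0.2647]
force: [-1.7, 2.1, -0.6]
```

```bash
python3 -m creep '[[[0.02,0,0],[0,0,0.08]],[[0.02,0,0],[0,0,0.08]],[[0.02,0,0],[0,0,0.08]]]' | grep -E "force|tool"
```

```text
tool_pos: [0.5564, 0.1588, 0.2647]
force: [-1.6, 2.0, -0.4]
```

```bash
python3 -m creep '[[[0.02,0,0],[0,0,0.08]],[[0.02,0,0],[0,0,0.08]],[[0.02,0,0],[0,0,0.08]]]' | grep -E "force|tool"
```

```text
tool_pos: [0.557, 0.1588, 0.2647]
force: [-3.1, 2.1, 0.6]
```

```bash
python3 -m creep '[[[0.02,0,0],[0,0,0.08]],[[0.02,0,0],[0,0,0.08]],[[0.02,0,0],[0,0,0.08]]]' | grep -E "force|tool"
```

```text
tool_pos: [0.5573, 0.1589, 0.2647]
force: [-5.9, 2.1, 2.9]
```

```bash
python3 -m creep '[[[0.02,0,0],[0,0,0.08]],[[0.02,0,0],[0,0,0.08]],[[0.02,0,0],[0,0,0.08]]]' | grep -E "force|tool"
```

```text
tool_pos: [0.5576, 0.1589, 0.2647]
force: [-10.1, 1.9, 5.4]
```

The stop is felt at 10 N. Holding there for a second.

```bash
python3 -m creep '[[[0,0,0],[0,0,0]],[[0,0,0],[0,0,0]],[[0,0,0],[0,0,0]],[[0,0,0],[0,0,0]],[[0,0,0],[0,0,0]],[[0,0,0],[0,0,0]]]' | grep -E "force|tool"
```

```text
tool_pos: [0.5576, 0.1589, 0.2647]
force: [-8.0, 1.4, 5.0]
```

```bash
python3 -m creep '[[[0,0,0],[0,0,0]],[[0,0,0],[0,0,0]],[[0,0,0],[0,0,0]],[[0,0,0],[0,0,0]],[[0,0,0],[0,0,0]],[[0,0,0],[0,0,0]],[[0,0,0],[0,0,0]]]' | grep -E "force|tool|t:"; python3 -c "
from h import *
st()"
```

```text
t: 12.53
tool_pos: [0.5576, 0.1589, 0.2647]
force: [-7.9, 1.2, 5.5]
t 12.53 tcp [0.5576 0.1589 0.2647] grip [0.5572 0.1589 0.0974] yawy -93.4 tilt [-0.0022 -0.     -1.    ] F [-7.9   1.17  5.5 ] op 0.0005 q [0.19 0.19 1.69 0.   1.27 1.82]
```

```bash
python3 -m creep '[[[0.01,0,0],[0,0,0]],[[0.01,0,0],[0,0,0]],[[0,0,0],[0,0,0]],[[0,0,0],[0,0,0]],[[0,0,0],[0,0,0]],[[0,0,0],[0,0,0]],[[0,0,0],[0,0,0]],[[0,0,0],[0,0,0]],[[0,0,0],[0,0,0]],[[0,0,0],[0,0,0]],[[0,0,0],[0,0,0]],[[0,0,0],[0,0,0]]]' | grep -E "force|tool|t:"
```

```text
t: 13.53
tool_pos: [0.5576, 0.1589, 0.2647]
force: [-9.8, 2.0, 5.5]
```

```bash
python3 -m creep '[[[0,0,0],[0,0,0]],[[0,0,0],[0,0,0]],[[-0.03,0,0],[0,0,0]],[[-0.05,0,0],[0,0,0]],[[-0.2,0,0],[0,0,0]],[[-0.5,0,0],[0,0,0]],[[-1,0,0],[0,0,0]],[[0,0,-3],[0,0,0]],[[0,0,-4],[0,0,0]],[[0,0,-4],[0,0,0]],[[0,0,-2],[0,0,0]]]' 35 40
python3 -c "
from h import *
goto([.473,-.3575,.2])"
```

```text
t: 14.45
tool_pos: [0.5412, 0.16, 0.4007]
orientation: [-3.139, 0.093, -0.011]
force: [0.3, -0.1, 0.7]
opening: 0.0325
t 14.45 tcp [0.5412 0.16   0.4007] grip [0.5424 0.1602 0.2335] yawy -93.4 tilt [ 0.0073  0.0013 -1.    ] F [ 0.34 -0.07  0.66] op 0.0325 q [ 0.2   0.03  1.6  -0.    1.5   1.83]
tool shift cm [-3.88 52.1   3.23]
```

```bash
python3 -m creep '[[[-0.3,4,0],[0,0,0]],[[-0.3,4,0],[0,0,0]],[[-0.3,4,0],[0,0,0]],[[-0.3,4,0],[0,0,0]],[[-0.3,4,0],[0,0,0]],[[-0.3,4,0],[0,0,0]],[[-0.3,4,0],[0,0,0]],[[-0.3,4,0],[0,0,0]],[[-0.3,4,0],[0,0,0]],[[-0.3,4,0],[0,0,0]],[[-0.3,4,0],[0,0,0]],[[-0.3,4,0],[0,0,0]]]'
python3 -m creep '[[[-0.3,3,0],[0,0,0]],[[0,1.1,0],[0,0,0]],[[0,0,0],[0,0,0]],[[0,0,0],[0,0,0]]]'
python3 - <<'E'
from h import *
from plant import *
goto([.473,-.3575,.2])
for n in("scene","side","wrist"):
    c=read_camera(n);np.savez(f"pics/{n}6.npz",**c);i=c["img"][:,:,::-1]
    if n=="side": i=cv2.resize(i[145:335,255:405],None,fx=3.1,fy=3.1,interpolation=cv2.INTER_CUBIC)
    if n=="scene": i=cv2.resize(i[135:325,170:420],None,fx=3.1,fy=3.1,interpolation=cv2.INTER_CUBIC)
    cv2.imwrite(f"pics/{n}6.png",i)
E
```

```text
t: 15.45
tool_pos: [0.4754, -0.319, 0.3953]
orientation: [3.139, -0.094, 0.002]
force: [0.3, 0.4, -0.1]
opening: 0.0328
t: 15.78
tool_pos: [0.4707, -0.3578, 0.3947]
orientation: [-3.14, 0.095, -0.0]
force: [-0.6, 0.2, -0.5]
opening: 0.0324
t 15.78 tcp [ 0.4707 -0.3578  0.3947] grip [ 0.4707 -0.3577  0.2274] yawy -93.5 tilt [ 2.e-04  5.e-04 -1.e+00] F [-0.65  0.21 -0.51] op 0.0324 q [-0.74  0.11  1.53  0.    1.5   0.89]
tool shift cm [ 0.23 -0.03  2.74]
```

View pics/scene6.png

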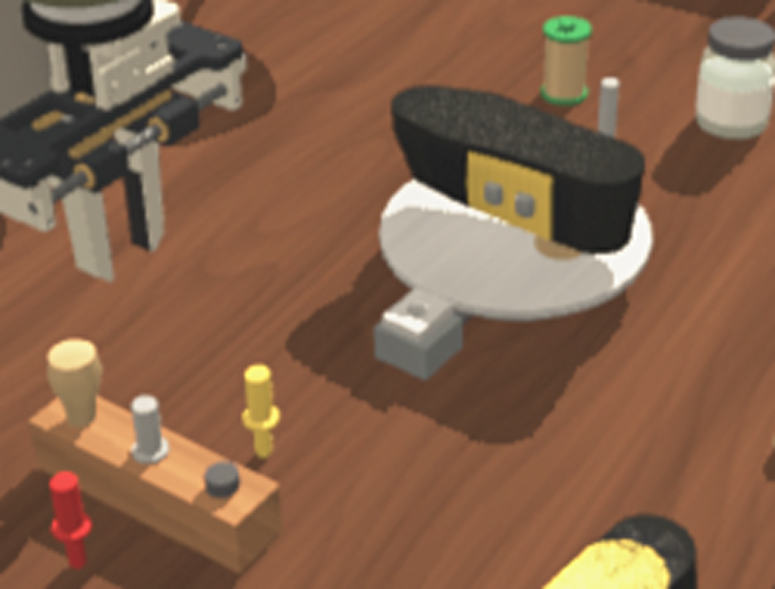

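View pics/side6.png

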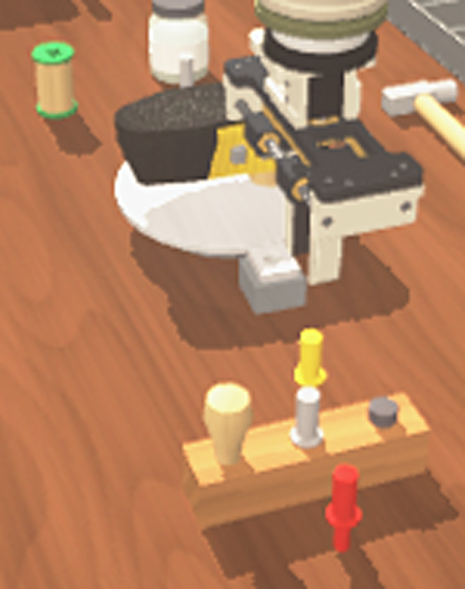

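View pics/wrist6.png

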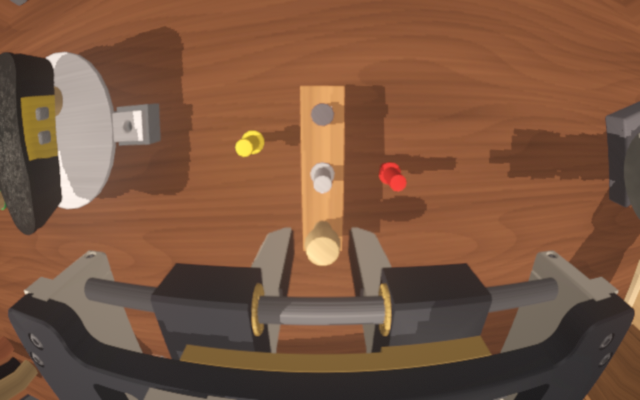

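Scene and side views show the lug over the grey block with the holes lined up. In the wrist view the pin is between the jaws' line (pin top ~(322,185)) and the lug hole is at (128,126). Next I'll measure both from all the views.

```bash
python3 - <<'E'
from h import *
i=load("wrist6")[0][:,:,::-1]
a=cv2.resize(i[90:160,95:175],None,fx=6,fy=6,interpolation=cv2.INTER_CUBIC);b=cv2.resize(i[150:220,290:355],None,fx=6,fy=6,interpolation=cv2.INTER_CUBIC)
s=load("scene6")[0][:,:,::-1];s=cv2.resize(s[220:260,290:330],None,fx=9,fy=9,interpolation=cv2.INTER_CUBIC)[:420]
d=load("side6")[0][:,:,::-1];d=cv2.resize(d[222:248,328:358],None,fx=12,fy=12,interpolation=cv2.INTER_CUBIC)
cv2.imwrite("pics/w6z.png",np.hstack([a,b[:420]])[:,:800]); 
s=s[:312]; cv2.imwrite("pics/sd.png",np.hstack([s,d[:312]]))
E
```

View pics/w6z.png

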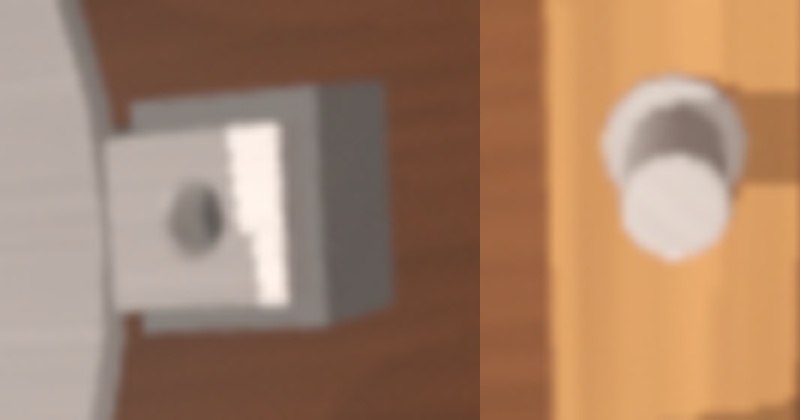

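View pics/sd.png

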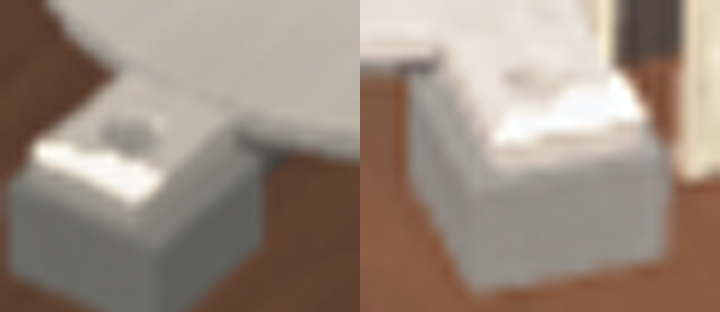

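```bash
python3 - <<'E'
from h import *
np.set_printoptions(precision=4,suppress=True)
A=load("scene6");B=load("side6");W=load("wrist6"); o=-.45
h=[(127.7+o,126.5+o),(304.4+o,234.7+o),(342.4+o,228.4+o)]
p=[(322.7+o,184.5+o),(216.8,265),(354.4,272.3)]
for n,q,z in(("hole",h,.043),("pin",p,.089)):
    print(n,planew(W,q[0],z),plane(A,q[1],z),plane(B,q[2],z),"tri",*tri([rayw(W,q[0]),ray(A,q[1]),ray(B,q[2])]))
ax=np.array([.562,.0165])
print("axis pred",[ (ax+.14*np.array([np.cos(t),np.sin(t)])).round(4) for t in np.deg2rad([264.6,265,265.5])])
E
```

```text
hole [ 0.5485 -0.1236  0.043 ] [ 0.5465 -0.1212  0.043 ] [ 0.547  -0.1217  0.043 ] tri [ 0.5475 -0.1229  0.0436] [np.float64(0.0013994797844862042), np.float64(0.0007021662401717297), np.float64(0.00091384182520028)]
pin [ 0.4726 -0.3582  0.089 ] [ 0.4732 -0.3567  0.089 ] [ 0.4727 -0.3588  0.089 ] tri [ 0.473  -0.3578  0.0889] [np.float64(0.0005641203636090365), np.float64(0.0010303572197668065), np.float64(0.0006745505056307097)]
axis pred [array([ 0.5488, -0.1229]), array([ 0.5498, -0.123 ]), array([ 0.551 , -0.1231])]
```

```bash
python3 -m creep '[[[0.23,0,3],[0,0,0]],[[0,0,3.5],[0,0,0]],[[0,0,3.5],[0,0,0]],[[0,0,3],[0,0,0]],[[0,0,1.6],[0,0,0]],[[0,0,0.6],[0,0,0]],[[0,0,0],[0,0,0]],[[0,0,0],[0,0,0]]]'
python3 - <<'E'
from h import *
from plant import *
goto([.473,-.3578,.073])
c=read_camera("wrist");cv2.imwrite("pics/wrist7.png",c["img"][:,:,::-1])
E
```

```text
t: 16.6
tool_pos: [0.4737, -0.3577, 0.244]
orientation: [3.14, -0.092, 0.002]
force: [-0.5, 0.0, 1.0]
opening: 0.0325
t 16.60 tcp [ 0.4737 -0.3577  0.244 ] grip [ 0.4739 -0.3578  0.0767] yawy -93.3 tilt [ 1.e-03 -8.e-04 -1.e+00] F [-0.49  0.04  0.97] op 0.0325 q [-0.73  0.24  1.66  0.    1.23  0.9 ]
tool shift cm [-0.09  0.01  0.37]
```

View pics/wrist7.png

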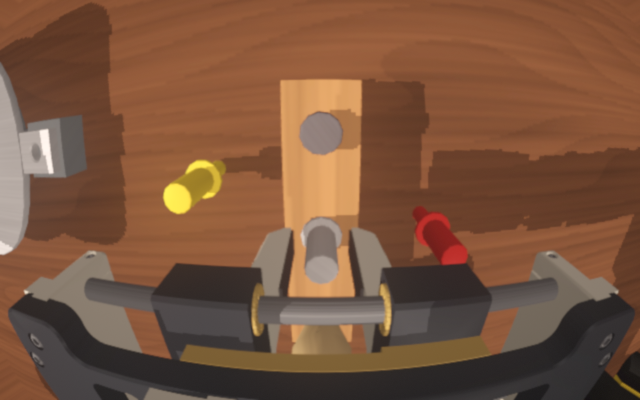

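The pin (321,250) is centred between the jaws. I'll lower the last bit and close.

```bash
python3 -m creep '[[[-0.05,0,0.35],[0,0,0]],[[0,0,0],[0,0,0]],[[0,0,0],[0,0,0]]]' 
python3 -m creep '[[[0,0,0],[0,0,0]],[[0,0,0],[0,0,0]],[[0,0,0],[0,0,0]],[[0,0,0],[0,0,0]],[[0,0,0],[0,0,0]]]' 5 25
python3 -c "
from h import *
st()"
```

```text
t: 16.9
tool_pos: [0.4728, -0.3583, 0.2402]
orientation: [3.139, -0.093, 0.002]
force: [-0.2, -0.4, -0.5]
opening: 0.0328
t: 17.32
tool_pos: [0.4726, -0.3582, 0.2395]
orientation: [3.14, -0.094, 0.0]
force: [-0.4, 0.4, 2.3]
opening: 0.0176
t 17.32 tcp [ 0.4726 -0.3582  0.2395] grip [ 0.4726 -0.3582  0.0722] yawy -93.4 tilt [ 2.e-04 -2.e-04 -1.e+00] F [-0.38  0.44  2.31] op 0.0176 q [-0.74  0.25  1.67 -0.    1.23  0.9 ]
```

The pin is gripped, with the tip 61 mm below the grasp point. I'll lift, turn the jaws tangential so the gripper body stays clear of the shoe, then move over.

```bash
python3 -m creep '[[[0,0,-1],[0,0,0]],[[0,0,-2],[0,0,0]],[[0,0,-3],[0,0,0]],[[0,0,-4],[0,0,0]],[[0,0,-1],[0,0,-7.1]],[[0,0,0],[0,0,-7.1]],[[0,0,0],[0,0,-7.1]],[[0,0,0],[0,0,-7.1]],[[0,0,0],[0,0,-7.1]],[[0,0,0],[0,0,-7.1]],[[0,0,0],[0,0,-7.1]],[[0,0,0],[0,0,-7.1]]]'
python3 -m creep '[[[0,0,0],[0,0,-7.1]],[[0,0,0],[0,0,-7.1]],[[0,0,0],[0,0,-7.1]],[[0,0,0],[0,0,-7.1]],[[0,0,0],[0,0,-2.6]],[[0,0,0],[0,0,0]],[[0,0,0],[0,0,0]]]'
python3 -c "
from h import *
goto([.5475,-.1226,.13])"
```

```text
t: 18.32
tool_pos: [0.4725, -0.358, 0.3497]
orientation: [-2.802, -1.42, 0.0]
force: [0.8, -0.4, -0.5]
opening: 0.0177
t: 18.9
tool_pos: [0.4725, -0.358, 0.3496]
orientation: [2.329, 2.108, 0.0]
force: [0.3, -0.2, -0.3]
opening: 0.0174
t 18.90 tcp [ 0.4725 -0.358   0.3496] grip [ 0.4725 -0.358   0.1823] yawy -5.7 tilt [ 1.e-04 -1.e-04 -1.e+00] F [ 0.26 -0.25 -0.27] op 0.0174 q [-0.73  0.14  1.58  0.    1.42 -0.64]
tool shift cm [24.18  5.11  5.23]
```

```bash
python3 -m creep '[[[3,0.7,0],[0,0,0]],[[3.5,0.7,0],[0,0,0]],[[3.5,0.8,0],[0,0,0]],[[3.5,0.8,0],[0,0,0]],[[3.5,0.7,0],[0,0,0]],[[3.5,0.7,0],[0,0,0]],[[2.5,0.5,0],[0,0,0]],[[1.2,0.2,0],[0,0,0]],[[0,0,2],[0,0,0]],[[0,0,2],[0,0,0]],[[0,0,1],[0,0,0]],[[0,0,0],[0,0,0]]]'
python3 -m creep '[[[0,0,0],[0,0,0]],[[0,0,0],[0,0,0]]]'
python3 - <<'E'
from h import *
from plant import *
goto([.5475,-.1226,.1042])
for n in("scene","side","wrist"):
    c=read_camera(n);np.savez(f"pics/{n}8.npz",**c);i=c["img"][:,:,::-1]
    if n=="side": i=cv2.resize(i[180:260,290:400],None,fx=6,fy=6,interpolation=cv2.INTER_CUBIC)
    if n=="scene": i=cv2.resize(i[180:270,260:370],None,fx=6,fy=6,interpolation=cv2.INTER_CUBIC)
    cv2.imwrite(f"pics/{n}8.png",i)
E
```

```text
t: 19.9
tool_pos: [0.5457, -0.1223, 0.2962]
orientation: [-2.326, -2.106, 0.004]
force: [-0.3, 0.7, -1.6]
opening: 0.0173
t: 20.07
tool_pos: [0.5472, -0.1229, 0.3004]
orientation: [2.328, 2.108, 0.001]
force: [0.1, -0.1, -0.6]
opening: 0.0176
t 20.07 tcp [ 0.5472 -0.1229  0.3004] grip [ 0.5474 -0.1229  0.1331] yawy -5.7 tilt [ 1.2e-03 -5.0e-04 -1.0e+00] F [ 0.1 -0.1 -0.6] op 0.0176 q [-0.31  0.1   1.72 -0.    1.33 -0.21]
tool shift cm [0.03 0.   2.89]
```

View pics/scene8.png

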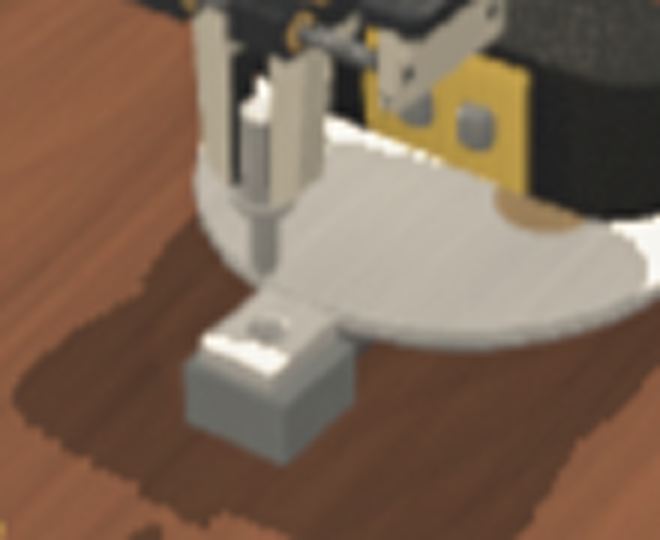

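View pics/side8.png

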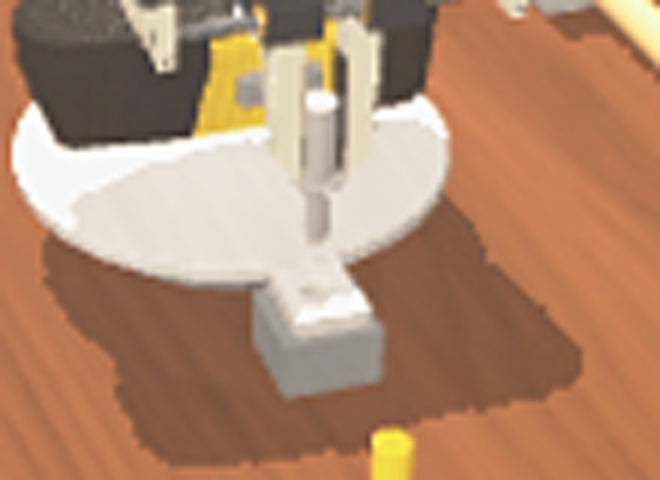

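View pics/wrist8.png

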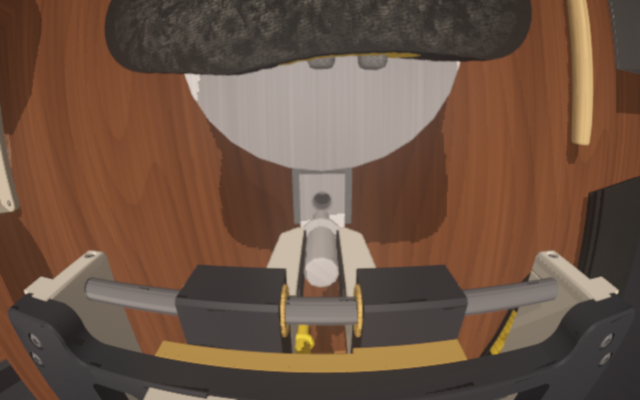

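The pin hangs over the hole: pin tip at scene ~(304,225) / side ~(343,220), hole at wrist (321,200), pin top at wrist (321,268). I'll check the alignment numerically.

```bash
python3 - <<'E'
from h import *
np.set_printoptions(precision=4,suppress=True)
A=load("scene8");B=load("side8");W=load("wrist8")
zt=.0719
print("top side",plane(B,(343.4,197),zt+.078),"top wrist",planew(W,(321.3,268),zt+.078))
print("tip sc/side",plane(A,(303.7,224.5),zt),plane(B,(342.5,219),zt))
ho=[(321,200),(304.0,234.3),(341.9,228)]
print("hole w",planew(W,ho[0],.043),"sc",plane(A,(260+266/6,180+329/6),.043),"sd",plane(B,(290+314/6,180+291/6),.043))
i=W[0][:,:,::-1];cv2.imwrite("pics/w8z.png",cv2.resize(i[160:300,270:370],None,fx=4,fy=4,interpolation=cv2.INTER_CUBIC))
E
```

```text
top side [ 0.5475 -0.1258  0.1499] top wrist [ 0.5481 -0.1204  0.1499]
tip sc/side [ 0.5457 -0.1207  0.0719] [ 0.5494 -0.1189  0.0719]
hole w [ 0.5481 -0.1215  0.043 ] sc [ 0.5485 -0.1227  0.043 ] sd [ 0.5469 -0.1247  0.043 ]
```

View pics/w8z.png

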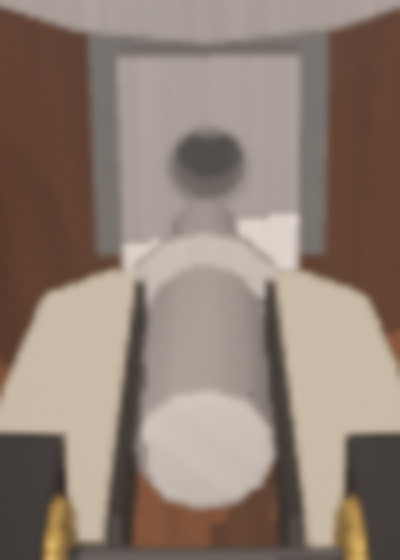

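They're aligned to about 1–2 mm, so I'll descend and then feel through the lug slowly.

```bash
python3 -m creep '[[[0.03,0,0.8],[0,0,0]],[[0,0,0.8],[0,0,0]],[[0,0,0.6],[0,0,0]],[[0,0,0.2],[0,0,0]],[[0,0,0.2],[0,0,0]],[[0,0,0.1],[0,0,0]],[[0,0,0.1],[0,0,0]],[[0,0,0.1],[0,0,0]],[[0,0,0],[0,0,0]]]'
python3 -c "
from h import *
st()"
```

```text
t: 20.97
tool_pos: [0.547, -0.1219, 0.2703]
orientation: [2.327, 2.11, 0.0]
force: [-0.1, 0.3, -0.1]
opening: 0.0173
t 20.97 tcp [ 0.547  -0.1219  0.2703] grip [ 0.547  -0.1219  0.103 ] yawy -5.6 tilt [ 1.e-04 -1.e-04 -1.e+00] F [-0.09  0.33 -0.1 ] op 0.0173 q [-0.31  0.13  1.74 -0.    1.27 -0.21]
```

```bash
python3 -m creep '[[[-0.05,0,0.1],[0,0,0]],[[0,0,0.1],[0,0,0]],[[0,0,0.1],[0,0,0]],[[0,0,0.1],[0,0,0]],[[0,0,0],[0,0,0]]]'
python3 -c "
from h import *
st()"
```

```text
t: 21.38
tool_pos: [0.547, -0.1224, 0.2662]
orientation: [2.327, 2.11, 0.0]
force: [0.4, -0.1, -0.8]
opening: 0.0177
t 21.38 tcp [ 0.547  -0.1224  0.2662] grip [ 0.5471 -0.1224  0.0989] yawy -5.6 tilt [ 5.e-04 -1.e-04 -1.e+00] F [ 0.43 -0.12 -0.76] op 0.0177 q [-0.31  0.13  1.74  0.    1.26 -0.21]
```

Tip at 0.038, which is 5 mm into the lug hole, with no force. I'll continue down.

```bash
python3 -m creep '[[[0,0,0.1],[0,0,0]],[[0,0,0.1],[0,0,0]],[[0,0,0.1],[0,0,0]],[[0,0,0.1],[0,0,0]],[[0,0,0.1],[0,0,0]],[[0,0,0.1],[0,0,0]],[[0,0,0],[0,0,0]]]'
python3 -c "
from h import *
st()"
```

```text
t: 21.97
tool_pos: [0.547, -0.1224, 0.2602]
orientation: [2.327, 2.11, 0.0]
force: [2.7, -0.3, -1.1]
opening: 0.0174
t 21.97 tcp [ 0.547  -0.1224  0.2602] grip [ 0.5471 -0.1224  0.0929] yawy -5.6 tilt [ 4.e-04 -0.e+00 -1.e+00] F [ 2.68 -0.3  -1.07] op 0.0174 q [-0.31  0.14  1.75  0.    1.25 -0.21]
```

```bash
python3 -m creep '[[[0,0,0.1],[0,0,0]],[[0,0,0.1],[0,0,0]],[[0,0,0.1],[0,0,0]],[[0,0,0.1],[0,0,0]],[[0,0,0.1],[0,0,0]],[[0,0,0],[0,0,0]]]'
python3 -c "
from h import *
st()"
```

```text
t: 22.47
tool_pos: [0.547, -0.1224, 0.2551]
orientation: [2.327, 2.11, 0.0]
force: [4.0, -0.5, -0.3]
opening: 0.0178
t 22.47 tcp [ 0.547  -0.1224  0.2551] grip [ 0.5471 -0.1224  0.0878] yawy -5.6 tilt [ 4.e-04 -0.e+00 -1.e+00] F [ 4.01 -0.48 -0.32] op 0.0178 q [-0.31  0.15  1.75  0.    1.24 -0.21]
```

```bash
python3 -m creep '[[[0,0.04,0],[0,0,0]],[[0,0.04,0],[0,0,0]],[[0,0,0],[0,0,0]]]'
python3 -c "
from h import *
st()"
```

```text
t: 22.72
tool_pos: [0.5475, -0.1225, 0.2549]
orientation: [-2.327, -2.109, 0.001]
force: [0.3, 0.7, -0.7]
opening: 0.0177
t 22.72 tcp [ 0.5475 -0.1225  0.2549] grip [ 0.5473 -0.1225  0.0876] yawy -5.6 tilt [-1.1e-03  2.0e-04 -1.0e+00] F [ 0.28  0.7  -0.67] op 0.0177 q [-0.31  0.15  1.75 -0.    1.24 -0.21]
```

```bash
python3 -m creep '[[[0,0,0.1],[0,0,0]],[[0,0,0.1],[0,0,0]],[[0,0,0.1],[0,0,0]],[[0,0,0.1],[0,0,0]],[[0,0,0.1],[0,0,0]],[[0,0,0],[0,0,0]]]'
python3 -c "
from h import *
st()"
```

```text
t: 23.22
tool_pos: [0.5475, -0.1225, 0.2498]
orientation: [-2.327, -2.11, 0.001]
force: [0.8, -0.1, -0.4]
opening: 0.0179
t 23.22 tcp [ 0.5475 -0.1225  0.2498] grip [ 0.5474 -0.1224  0.0825] yawy -5.6 tilt [-6.e-04  2.e-04 -1.e+00] F [ 0.78 -0.11 -0.45] op 0.0179 q [-0.31  0.16  1.75 -0.    1.23 -0.21]
```

Tip at 0.0213, well into the lower hole, and the force is near zero. There are about 12 mm left to seat the collar.

```bash
python3 -m creep '[[[0,0,0.12],[0,0,0]],[[0,0,0.12],[0,0,0]],[[0,0,0.12],[0,0,0]],[[0,0,0.12],[0,0,0]],[[0,0,0.12],[0,0,0]],[[0,0,0.12],[0,0,0]],[[0,0,0.12],[0,0,0]],[[0,0,0.12],[0,0,0]],[[0,0,0],[0,0,0]]]'
python3 -c "
from h import *
st()"
```

```text
t: 23.97
tool_pos: [0.5476, -0.1225, 0.2403]
orientation: [-2.327, -2.11, 0.0]
force: [0.5, 0.0, -0.8]
opening: 0.0177
t 23.97 tcp [ 0.5476 -0.1225  0.2403] grip [ 0.5475 -0.1224  0.073 ] yawy -5.6 tilt [-4.e-04  2.e-04 -1.e+00] F [ 0.47  0.02 -0.76] op 0.0177 q [-0.31  0.17  1.76  0.    1.22 -0.21]
```

```bash
python3 -m creep '[[[0,0,0.05],[0,0,0]],[[0,0,0.05],[0,0,0]],[[0,0,0.05],[0,0,0]],[[0,0,0.05],[0,0,0]],[[0,0,0],[0,0,0]]]'
python3 -c "
from h import *
st()"
```

```text
t: 24.38
tool_pos: [0.5477, -0.1225, 0.2386]
orientation: [-2.327, -2.11, 0.0]
force: [0.2, -1.0, -1.4]
opening: 0.0177
t 24.38 tcp [ 0.5477 -0.1225  0.2386] grip [ 0.5477 -0.1225  0.0713] yawy -5.6 tilt [-0.  0. -1.] F [ 0.23 -1.02 -1.43] op 0.0177 q [-0.31  0.17  1.76  0.    1.21 -0.21]
```

```bash
python3 -m creep '[[[0,0,0.04],[0,0,0]],[[0,0,0.04],[0,0,0]],[[0,0,0.04],[0,0,0]],[[0,0,0],[0,0,0]]]'
python3 -c "
from h import *
st()"
```

```text
t: 24.72
tool_pos: [0.5477, -0.1225, 0.2375]
orientation: [2.327, 2.11, 0.0]
force: [0.1, 0.7, -1.2]
opening: 0.0176
t 24.72 tcp [ 0.5477 -0.1225  0.2375] grip [ 0.5478 -0.1225  0.0702] yawy -5.6 tilt [ 1.e-04 -0.e+00 -1.e+00] F [ 0.14  0.68 -1.24] op 0.0176 q [-0.31  0.17  1.76 -0.    1.21 -0.21]
```

```bash
python3 -m creep '[[[0,0,0.04],[0,0,0]],[[0,0,0.04],[0,0,0]],[[0,0,0],[0,0,0]]]'
python3 -c "
from h import *
st()
from plant import *
c=read_camera('side');i=c['img'][:,:,::-1];cv2.imwrite('pics/side9.png',cv2.resize(i[180:260,290:400],None,fx=6,fy=6,interpolation=cv2.INTER_CUBIC))"
```

```text
t: 24.97
tool_pos: [0.548, -0.1225, 0.2374]
orientation: [2.327, 2.11, 0.001]
force: [-1.5, 1.0, 3.6]
opening: 0.0176
t 24.97 tcp [ 0.548  -0.1225  0.2374] grip [ 0.5482 -0.1226  0.0701] yawy -5.6 tilt [ 9.e-04 -2.e-04 -1.e+00] F [-1.49  0.96  3.64] op 0.0176 q [-0.31  0.17  1.76  0.    1.21 -0.21]
```

View pics/side9.png

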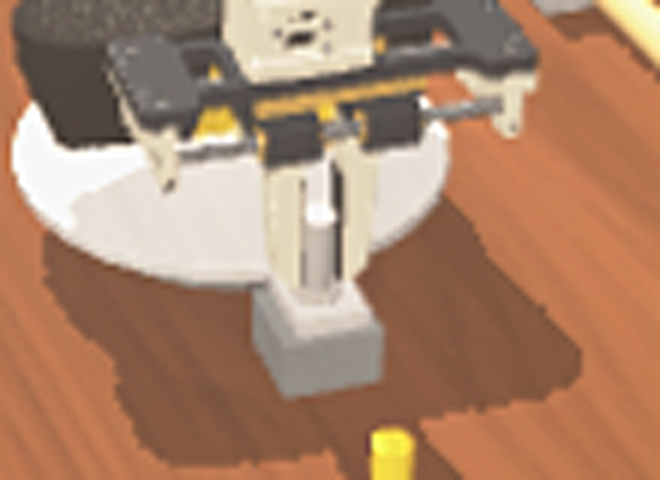

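The collar sits on the lug: Fz jumped to 3.6 N and z stopped where expected. I'll release to a modest opening and rise straight up.

```bash
python3 -m creep '[[[0,0,0],[0,0,0]],[[0,0,0],[0,0,0]],[[0,0,0],[0,0,0]],[[0,0,0],[0,0,0]],[[0,0,0],[0,0,0]]]' 40
python3 -m creep '[[[0,0,-0.5],[0,0,0]],[[0,0,-1],[0,0,0]],[[0,0,-2],[0,0,0]],[[0,0,-3],[0,0,0]],[[0,0,-4],[0,0,0]],[[0,0,-4],[0,0,0]],[[-3,0,0],[0,0,0]],[[-4,0,0],[0,0,0]],[[-4,0,0],[0,0,0]],[[-4,0,0],[0,0,0]],[[0,0,0],[0,0,0]],[[0,0,0],[0,0,0]]]'
python3 - <<'E'
from h import *
from plant import *
st()
for n,(y0,y1,x0,x1) in(("scene",(180,270,260,370)),("side",(180,260,290,400))):
    c=read_camera(n);np.savez(f"pics/{n}10.npz",**c);i=c["img"][:,:,::-1]
    cv2.imwrite(f"pics/{n}10.png",cv2.resize(i[y0:y1,x0:x1],None,fx=6,fy=6,interpolation=cv2.INTER_CUBIC))
    cv2.imwrite(f"pics/{n}10f.png",i)
E
```

```text
t: 25.43
tool_pos: [0.5476, -0.1225, 0.2364]
orientation: [-2.327, -2.11, 0.0]
force: [-0.2, 0.6, 0.5]
opening: 0.0369
t: 26.43
tool_pos: [0.5324, -0.274, 0.3825]
orientation: [2.331, 2.105, 0.0]
force: [-0.5, 0.3, 1.1]
opening: 0.0371
t 26.43 tcp [ 0.5324 -0.274   0.3825] grip [ 0.5325 -0.2741  0.2152] yawy -5.8 tilt [ 6.e-04 -5.e-04 -1.e+00] F [-0.53  0.34  1.1 ] op 0.0371 q [-0.56  0.14  1.52 -0.    1.48 -0.46]
```

View pics/scene10.png

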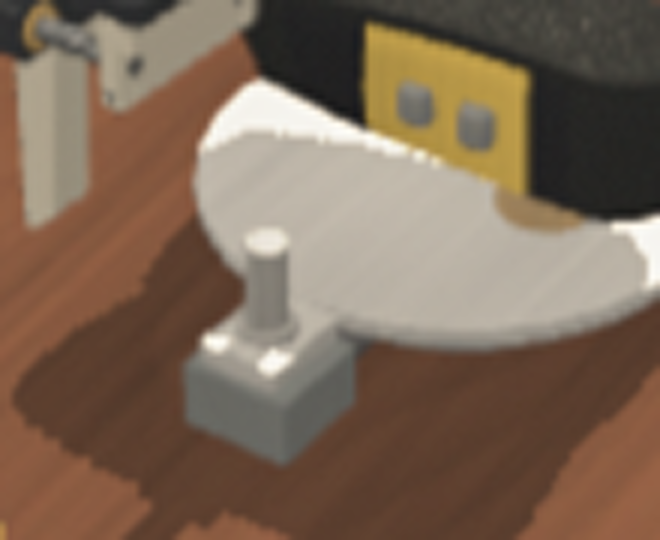

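View pics/side10.png

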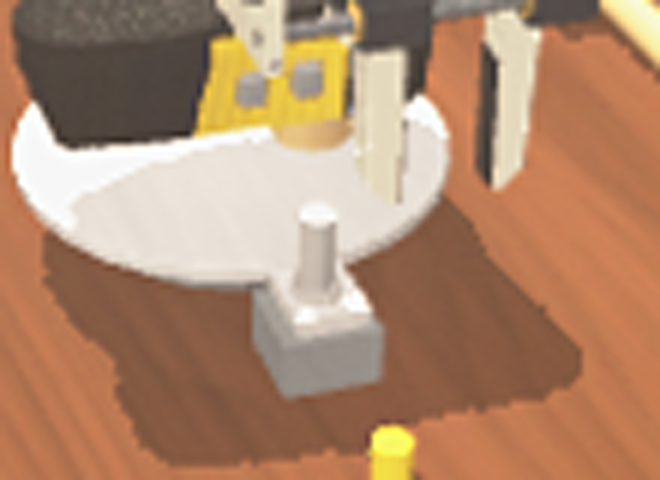

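View pics/scene10f.png

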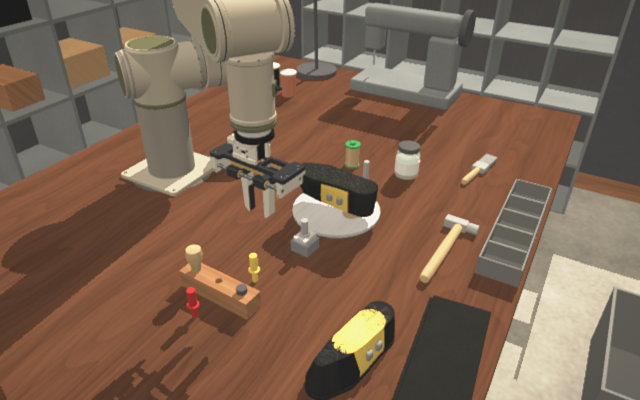

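The pin stands upright with its collar on the lug at scene (304,235). The top's height check (0.087 m expected) comes next, then I'll hand in.

```bash
python3 - <<'E'
from h import *
from plant import close_job
A=load("scene10");B=load("side10")
X,e=tri([ray(A,(260+266/6,180+242/6)),ray(B,(290+318/6,180+215/6))]); print("pin top",X.round(4),"expect z .087",e)
if abs(X[2]-.087)<.006: print(close_job())
E
```

```text
pin top [ 0.5488 -0.1228  0.086 ] expect z .087 [np.float64(0.0005958959569311097), np.float64(0.0005958959569310605)]
the job is handed in; nothing more can be done
None
```

The job is handed in at about 26 s of the 72 s allowed. The turntable is on its stop, and the lock pin is home through the lug and released.

- **Stop:** I pushed the post clockwise with closed fingers and felt the stop at 2–4 mm/s. The first force reading at contact was 10 N, and it settled at about 8 N. I nudged it up to about 10 N and held it for just over a second. The highest force read at the post was about 10 N.
- **Pin:** The pin went through the lug into the lower hole. There was a brief 4 N side load, which I relieved by shifting under 1 mm. The collar seated with a 3.6 N rise in vertical force.
- **Last checks:** Triangulation put the pin top at (0.549, −0.123, 0.086), where 0.087 m high means fully home. The pin looked upright, and the last reading showed the gripper open and clear with no contact force. In the last scene picture the awl, punch, spool and jar look unmoved.
- **Disagreements:** The camera views put the lug hole up to 3 mm apart, and the final force reading carries about 1 N of noise. Neither affected the insertion. I had no direct reading of the turntable angle, only the camera views of the lug lying over the block.

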